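# Spring open the sensor test jig and load the tested sensors into the packing tube

### The job

The two sensors in the test jig have passed. Press the jig's red release button gently until the latch lets go and the lid springs right open by itself, keeping the gripper clear of the lid. Then load both sensors into the tilted packing tube, connector end first like the one already in it, and close them up so that all three lie end to end without gaps; leave the lid open, drop nothing, and leave the other things on the bench where they are.

Things in the scene. Friction and masses are not known exactly. Their poses are not given: they have to be found in the camera images.
- jig: Grey test jig fixed to the bench, 222 mm (x) by 172 mm (y), flat deck 60 mm high. Origin: under it on the bench, 126 mm behind its front edge; x points to its rear (hinge side). Its dark front panel slopes up from 26 mm high at x = -126 mm to the deck at x = -54 mm, 25 degrees from level, and carries the red button. Under the closed lid the sensors cannot be reached.
- nests (a point): On the jig's deck midway between its two nests, whose centres lie at y = +36 and -36 mm from here; axes as the jig's. A sensor lies in each along x, one connector end to the front, one to the rear (either nest). White corner locators 6 mm high, with 1 mm of play, stand at the ends of its long sides; the middle 32 mm of both sides is free.
- button: Plunger of the release button. Origin: on the sloping panel, middle of the bore, while not pressed; z points square out of the panel, 25 degrees from vertical, leaning to the jig's front; y is the jig's y. Pressed along -z it yields from about 3 N, trips the latch after 5 to 6 mm of travel at about 5 N and meets a hard stop at 8 mm (over 30 N damages it). It springs back when let go.
- button_bore (a point): Fixed point at the middle of the button's bore, on the panel. The red button head, a flat disc of 32 mm diameter, is screwed onto the plunger; its flat top stands 12 to 24 mm out from the panel, differently each time and not measured: feel for it. A metal collar round it, 49 mm in diameter, is 4.5 mm high.
- lid (a joint): Opening angle of the jig's clamshell lid, rad: 0 shut, 1.9 at its stop. Its spring throws it open in about half a second once the latch lets go and keeps it open. Black frame with clear pane, 152 mm wide, 137 mm from hinge to front edge, top 90 mm above the bench when shut; open, it stands up behind the nests, leaning back, its edge 200 mm above the bench. The robot must not push it (5 N at most).
- lid_hinge (a point): Middle of the lid's hinge line, which runs along the jig's y: at jig x = +88 mm, z = 66 mm.
- sensor_a: Tested sensor in the jig (loose, about 40 g): black block 50 mm (its x) by 26 mm (y) by 18 mm (z) with an orange band near the connector end; the grey connector, 16 mm wide and 10 mm high, sticks out 8 mm more at +x. Origin: middle of the black block's underside.
- sensor_a_nose (a point): Front face of sensor_a's connector: 33 mm from its origin along its +x, 9 mm above its underside.
- sensor_b: The other tested sensor in the jig, the same in all respects as sensor_a.
- sensor_b_nose (a point): Front face of sensor_b's connector: 33 mm from its origin along its +x, 9 mm above its underside.
- sensor_c: A sensor of the same kind already in the tube, at its lower end, connector end down against the green plug.
- sensor_c_nose (a point): Front face of sensor_c's connector.
- rack: Blue loading stand fixed to the bench, base plate 262 mm (its x) by 96 mm (its y), that carries the clear packing tube at 25 degrees: its lower, plugged end lies at -x (towards the robot), the open mouth at +x, higher. Origin: on the bench, on the middle line, 178 mm from the lower end of the plate and 84 mm from the upper.
- tube_end (a point): On the tube's floor, in its middle, at the face of the green end plug (rack x = -160 mm, z = 36 mm). Its x axis runs up along the floor to the mouth, 25 degrees above level; z is square to the floor, upwards; y across. Connector faces of the three sensors belong at x = 0, 58 and 116 mm; the last one's rear then stands at x = 174 mm, just outside the funnel, where fingertips can push it.
- tube_mouth (a point): On the floor at the outer edge of the orange funnel, tube_end x = 169 mm; axes as tube_end. The tube, 29 mm wide and 21 mm high inside, ends at x = -12 mm from here; the funnel widens it to 38 mm. From here an open loading floor with side lips 4 mm high, 29 mm apart, runs on to x = +76 mm. Let go there, a sensor slides in or sticks (friction differs); a few N on its rear moves it and all ahead.
- board: Green circuit board, 50 by 80 by 12 mm, lying between jig and stand; to be left alone. Origin: middle of its underside.
- spool: Small red and white solder spool, 44 mm across, 34 mm high; to be left alone. Origin: middle of its underside.
- tape: Roll of black tape lying flat, 55 mm across, 19 mm high; to be left alone. Origin: middle of its underside.

How it is judged (in metres and radians):
On the way, in this order (a step that is already met when the one before it is completed fails the run):
1. the latch has let go and the lid has sprung open to its stop (value of joint lid above 1.8 rad), for 0.2 s.
2. a sensor from the jig is in the tube's mouth, connector end first (((x of sensor_a_nose in the frame of tube_end below 0.156 m and y of sensor_a in the frame of tube_end between -0.005 and 0.005 m and z of sensor_a in the frame of tube_end between -0.004 and 0.006 m) or (x of sensor_b_nose in the frame of tube_end below 0.156 m and y of sensor_b in the frame of tube_end between -0.005 and 0.005 m and z of sensor_b in the frame of tube_end between -0.004 and 0.006 m))), for 0.1 s.
At the end, for the whole second after the job is handed in: Lid open at its stop (over 1.8 rad). All three sensors at rest on the tube's floor (within 5 mm of its middle line), connector end down: connector faces at most 8, 66 and 124 mm from the plug, sensor_c first, the other two in either order (value of joint lid above 1.8 rad and ((x of sensor_a_nose in the frame of tube_end below 0.066 m and x of sensor_b_nose in the frame of tube_end below 0.124 m) or (x of sensor_b_nose in the frame of tube_end below 0.066 m and x of sensor_a_nose in the frame of tube_end below 0.124 m)) and x of sensor_c_nose in the frame of tube_end below 0.008 m and y of sensor_a in the frame of tube_end between -0.005 and 0.005 m and z of sensor_a in the frame of tube_end between -0.004 and 0.006 m and linear speed of each of sensor_a, sensor_b below 0.02 m/s and y of sensor_b in the frame of tube_end between -0.005 and 0.005 m and z of sensor_b in the frame of tube_end between -0.004 and 0.006 m); the robot touches nothing.
It fails at once if the release button is pressed with more than 30 N (contact force between button and anything else above 30 N).
It fails at once if the robot pushes or fouls the lid (over 5 N) (contact force between lid and the fingers above 5 N or contact force between lid and the arm above 5 N).
It fails at once if a sensor is dropped on the bench (height (world z) of any of sensor_a, sensor_b below 0.03 m).
It fails at once if a bystander is disturbed (moved over 30 mm) (distance of any of board, spool, tape from where it was at the start of the episode above 0.03 m).
It also fails if it takes over 72 s, if anything falls off the work surface, if the arm or the gripper's body presses on something with over 40 N, if the wrist force passes 120 N, or if a joint passes its speed limit or range.

### The arm

A 6-joint arm with a two-finger parallel gripper is mounted at the origin on the work surface; the furniture and walls round the work are solid. World frame = base frame: x ahead of the robot, y to its left, z up, the work surface at z = 0. Lengths are in mm, angles in rad, forces in N, time in s.
With the tool pointing down it reaches from about 275 to 875 mm from the base axis. Payload 12.5 kg.
Tool frame: the origin (TCP) lies between the finger pads; the fingertips stand 25 mm ahead of it and the grasp point (between the pads) lies 6 mm ahead of it; z points along the fingers, y is the line along which they close (so a half turn about z gives the same grasp; the last joint's range is limited). The gripper opens to 85 mm and grips with 20 to 120 N. Pads are 22 mm wide; open, the fingers measure 114 mm over their backs; the gripper's body (76 mm by 85 mm) begins 54 mm behind the grasp point. The pads swing forward as they close: fully open they stand 13 mm farther back than shut.
Start: joints at [-1.421, 0.351, 1.652, -0, 1.139, -0.085], TCP at [127.977, -534.889, 256.29] pointing down, gripper open.
Joint ranges: [-2.75, 2.75], [-0.79, 2.1], [0.01, 2.65], [-1.57, 4.71], [0.07, 3.14], [-2.87, 2.87]. Speed limits (rad/s): [2.22, 2.22, 2.79, 3.14, 3.14, 3.14].

### API

Orientations are given as a 3x3 rotation matrix whose columns are the frame's x, y, z axes.
In Python, from rig import arm gives the robot as it stands.
- The arm moves only by the shell command python3 steer.py 'ROWS' [FORCE]. ROWS is a JSON list of rows, 1 to 5 of them, each an object with the fields aperture (the finger opening in mm), dx, dy, dz (the shift in mm), twist (a turn about the tool's z in rad); a field left out counts as zero (the opening has to be given); each row is the pose to reach, as a shift and turn from the pose commanded when the command began, along the tool's axes at that moment; what a row does not reach only later rows make up. A row lasts 1/8 s, in which the tool goes at most 62.5 mm and 0.188 rad, less where a joint would pass 70% of its speed; a pose out of reach is approached as far as the arm can. The fingers move at their own pace and stop on an object; FORCE is the grip in N (left out, the last holds). Time passes only in rows, so rows that do not move let the fingers close. It prints the time, the measured TCP pose, the force, the opening and the grip force at its end. Input that does not fit is refused with a message, and nothing moves.
- arm.observe(): the state, without advancing time (a new reading comes with each control period).
- arm.camera(name): name is "scene" or "side" or "wrist"; returns a dict with "frame" (420x560x3 uint8, red, green, blue), "K" (3x3 intrinsics, pixels), "rvec" (rotation vector, rad) and "tvec" (3), from world to camera coordinates, as OpenCV has them; the wrist camera has in their place "tool_from_camera" (4x4, takes a point from camera to tool coordinates, whose origin is the TCP and whose axes are the flange's). Camera axes: x right, y down, z forward; pixel columns grow to the right and rows downward; lengths in mm; the calibration is good to about 2 mm. A picture is of the moment at which its call begins: read the wrist's pose just before it. There is no depth.
- arm.finish_job(): hands the job in; it is judged then, once.
The state is a dict: "time_s": time; "qpos": joint angles; "joint_velocities": joint speeds; "effort": joint torques, N m; "ee_pos": TCP position; "orientation": TCP orientation; "force": force on the tool from outside, world axes, zero at the start; "torque": the same for the moment, N m; "opening": finger opening in mm; "grasp_force": force on a finger pad.
Only numpy, scipy, OpenCV 4.12 (cv2) and the standard library are available. Lean on these libraries where they do the work, as an engineer would, in place of code of your own. Each camera call takes 0.05 s, during which the arm holds its last target. There are 200 camera calls.

## Working session

There is one attempt and no reset: what is moved stays moved. The work goes in short steps, Python scripts to look and compute and a shell command to move; the robot and the scene stay as the last step left them, time stands still between calls to the robot, and variables do not carry over. Pictures are saved under pics/ and viewed, at most 10 in all, crops included, and the job is handed in when it is done.

```bash
ls; mkdir -p pics; python3 - <<'E'
from rig import arm
import cv2,numpy as np
s=arm.observe();print(s)
for n in("scene","side","wrist"):
    c=arm.camera(n);cv2.imwrite(f"pics/{n}0.png",c["frame"][:,:,::-1])
    np.savez(f"pics/{n}0.npz",**c); print(n,c["K"],[c.get(k) for k in("rvec","tvec","tool_from_camera")])
E
```

```text
pics
rig.py
steer.py
{'time_s': 0.0, 'qpos': array([-1.42059426e+00,  3.51229295e-01,  1.65241387e+00, -1.82454749e-05,
        1.13907623e+00, -8.46627232e-02]), 'joint_velocities': array([ 1.71876222e-03, -7.16393976e-04,  8.81701406e-04,  1.00647883e-05,
       -1.50774860e-03,  1.15985716e-04]), 'effort': array([ 5.14970488e-04, -5.06111169e+01, -2.91405630e+01, -2.98158980e-06,
        4.58173250e-03,  4.98921331e-07]), 'ee_pos': array([ 127.9349755 , -534.61389042,  255.76608353]), 'orientation': array([[ 9.72544044e-01,  2.32718818e-01, -1.84988506e-04],
       [ 2.32718878e-01, -9.72543412e-01,  1.11157843e-03],
       [ 7.87758663e-05, -1.12410930e-03, -9.99999365e-01]]), 'force': array([ 0.0184986 ,  0.09861676, -0.39414852]), 'torque': array([-0.02931039, -0.01841989,  0.01120992]), 'grasp_force': 0.0, 'opening': 85.05659376957558}
scene [[504.61587675   0.         273.36670609]
 [  0.         504.61587675 207.86639161]
 [  0.           0.           1.        ]] [array([ 0.79372845, -2.45326527,  1.28005834]), array([487.56390263, 301.90449751, 789.31693296]), None]
side [[544.85967535   0.         272.66158941]
 [  0.         544.85967535 211.60618795]
 [  0.           0.           1.        ]] [array([ 1.98525302, -0.04770082,  0.04695278]), array([-588.89118908,  102.47542573, 1317.40102764]), None]
wrist [[350.94638226   0.         282.73497435]
 [  0.         350.94638226 206.42280936]
 [  0.           0.           1.        ]] [None, None, array([[-3.23777881e-04, -9.53008326e-01, -3.02943932e-01,
         7.68096041e+01],
       [ 9.99999840e-01, -1.67765409e-04, -5.41010993e-04,
         3.88009191e-01],
       [ 4.64764468e-04, -3.02944058e-01,  9.53008227e-01,
        -1.16350349e+02],
       [ 0.00000000e+00,  0.00000000e+00,  0.00000000e+00,
         1.00000000e+00]])]
```
Stack images: scene and side in one? Within 800x600. View separately.

View pics/scene0.png

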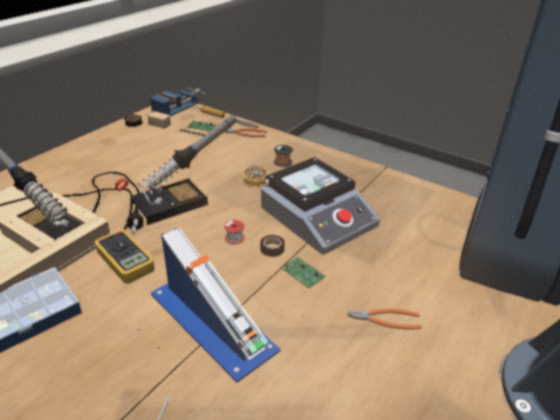

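View pics/side0.png

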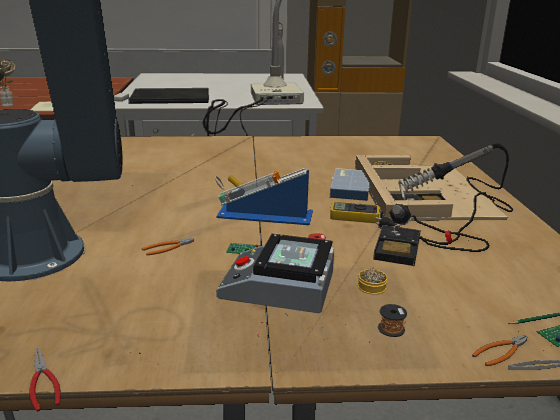

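```bash
python3 - <<'E'
import cv2
a=cv2.imread("pics/scene0.png")[150:380,145:385];cv2.imwrite("pics/sc.png",cv2.resize(a,None,fx=2.6,fy=2.6,interpolation=cv2.INTER_CUBIC))
a=cv2.imread("pics/side0.png")[165:315,210:345];cv2.imwrite("pics/si.png",cv2.resize(a,None,fx=4,fy=4,interpolation=cv2.INTER_CUBIC))
E
```

View pics/sc.png

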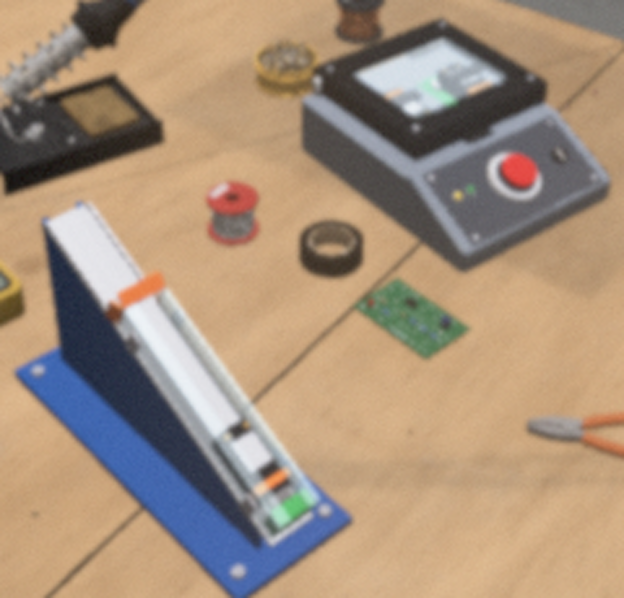

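View pics/si.png

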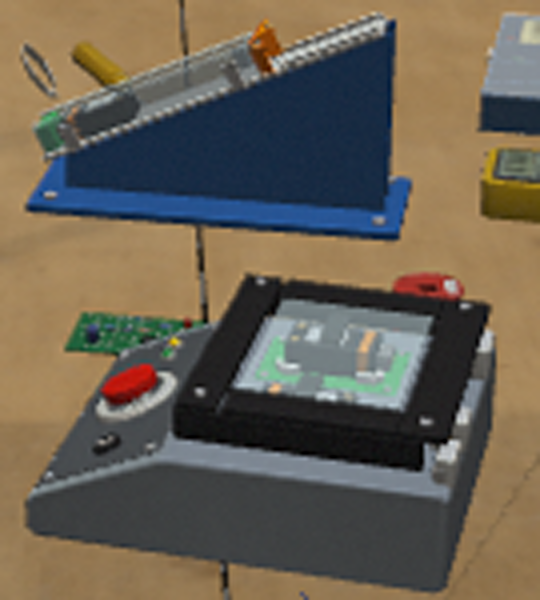

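```bash
cat > h.py <<'E'
import numpy as np,cv2
from scipy.optimize import least_squares
C={n:np.load(f"pics/{n}0.npz") for n in("scene","side")}
def proj(n,P):
    c=C[n];return cv2.projectPoints(np.float64(P).reshape(-1,1,3),c["rvec"],c["tvec"],c["K"],None)[0][:,0]
def px(n,u): 
    u=np.float64(u);return u/2.6+[145,150] if n=="scene" else u/4+[210,165]
def T(p,P): # x,y,yaw
    c,s=np.cos(p[2]),np.sin(p[2]);P=np.float64(P).reshape(-1,3)
    return np.c_[p[0]+c*P[:,0]-s*P[:,1],p[1]+s*P[:,0]+c*P[:,1],P[:,2]]
def fit(obs,p0):
    f=lambda p:np.concatenate([(proj(n,T(p,P))-px(n,u)).ravel() for n,P,u in obs])
    r=least_squares(f,p0,loss="soft_l1");return r.x,f(r.x).reshape(-1,2)
def tri(us,ui):
    A=[]
    for n,u in(("scene",us),("side",ui)):
        c=C[n];R=cv2.Rodrigues(c["rvec"])[0];M=c["K"]@np.c_[R,c["tvec"]];x,y=px(n,u)
        A+=[x*M[2]-M[0],y*M[2]-M[1]]
    X=np.linalg.svd(np.array(A))[2][-1];return X[:3]/X[3]
E
python3 - <<'E'
from h import *
for nm,a,b in(("button",(519,169),(131,383)),("jig +y front? lidfarrear",(318,78),(490,303)),("lid f-y",(545,85),(178,403)),("plug top",(292,508),(48,125)),("funnel",(142,288),(264,45)),("plate -x-y",(350,520),(28,208)),("plate top end",(88,204),(395,20))): print(nm,tri(a,b).round(1))
J=[("side",(-126,-86,26),(30,494)),("side",(-126,86,26),(122,352)),("side",(-54,-86,60),(165,462)),("side",(-126,-86,0),(28,532)),("side",(96,-86,0),(443,590)),
("scene",(-126,86,26),(462,248)),("scene",(-126,-86,26),(608,181)),("scene",(-54,86,60),(415,178)),("scene",(96,86,60),(303,100)),("scene",(-126,86,0),(463,270)),("scene",(96,86,0),(303,147))]
p,r=fit(J,[500,-100,0]);print("jig",p.round(3),r.round(1).tolist())
R=[("side",(-178,-48,6),(28,205)),("side",(84,-48,6),(400,232)),("side",(84,48,6),(410,180)),("scene",(-178,-48,6),(350,519)),("scene",(-178,48,6),(240,594)),("scene",(84,48,6),(18,372)),]
q,r=fit(R,[450,200,0]);print("rack",q.round(3),r.round(1).tolist())
c,s=np.cos(np.radians(25)),np.sin(np.radians(25))
te=np.array([-160,0,36]);ux=np.array([c,0,s])
for d in(0,169,245): print(d,T(q,te+ux*d).round(1))
print("bore",T(p,(-90,0,43)),"hinge",T(p,(88,0,66)))
E
```

```text
button [ 514.2 -145.9   51.3]
jig +y front? lidfarrear [ 710.3 -123.8   82.4]
lid f-y [ 537.5 -227.7   84.3]
plug top [457.7 245.5  45.1]
funnel [608.8 207.1 118.3]
plate -x-y [4.436e+02 2.015e+02 4.000e-01]
plate top end [689.6 178.9 140.9]
jig [ 6.05393e+02 -1.72827e+02 -2.91000e-01] [[-1.2, 0.8], [-0.5, -1.4], [-1.7, -0.9], [-0.4, 1.9], [0.8, 2.6], [0.7, 0.7], [0.9, -2.8], [-3.0, -2.1], [-2.2, -2.9], [-0.6, 1.8], [-2.3, 0.2]]
rack [ 6.25320e+02  2.06922e+02 -2.20000e-01] [[-1.4, -0.5], [-0.9, 0.2], [0.0, -0.7], [1.3, -2.5], [-0.7, 0.5], [-1.7, -2.5]]
0 [[469.2 241.9  36. ]]
169 [[618.7 208.4 107.4]]
245 [[685.9 193.4 139.5]]
bore [[ 519.16863984 -147.03398812   43.        ]] hinge [[ 689.70224309 -198.04663523   66.        ]]
```

```bash
cat >> h.py <<'E'
def to(target,yaw=None):
    "shift in tool axes and turn to world target (yaw of tool x, rad)"
    from rig import arm
    s=arm.observe();R=s["orientation"];d=R.T@(np.array(target)-s["ee_pos"])
    y=np.arctan2(R[1,0],R[0,0]);t=None if yaw is None else -((yaw-y+np.pi)%(2*np.pi)-np.pi)
    print("t",s["time_s"],"shift",d.round(1),"turn",t,"yaw",y,"q6",s["qpos"][5],"F",s["force"].round(1));return d,t
def wrist(tag):
    from rig import arm
    s=arm.observe();c=arm.camera("wrist");cv2.imwrite(f"pics/{tag}.png",c["frame"][:,:,::-1])
    np.savez(f"pics/{tag}.npz",pos=s["ee_pos"],R=s["orientation"],K=c["K"],M=c["tool_from_camera"])
def ray(tag,u,v):
    c=np.load(f"pics/{tag}.npz");d=c["M"][:3,:3]@np.linalg.solve(c["K"],[u,v,1]);return c["pos"]+c["R"]@c["M"][:3,3],c["R"]@d
def atz(tag,u,v,z):
    o,d=ray(tag,u,v);return o+d*(z-o[2])/d[2]
def tri2(obs):
    A=np.zeros((3,3));b=np.zeros(3)
    for t,u,v in obs:
        o,d=ray(t,u,v);d/=np.linalg.norm(d);M=np.eye(3)-np.outer(d,d);A+=M;b+=M@o
    return np.linalg.solve(A,b)
def wproj(tag,P):
    c=np.load(f"pics/{tag}.npz");P=np.float64(P).reshape(-1,3)
    X=((P-c["pos"])@c["R"]-c["M"][:3,3])@c["M"][:3,:3];x=X@c["K"].T;return x[:,:2]/x[:,2:]
E
python3 steer.py '[{"aperture": 85,"dx": 47,"dy": -28,"dz": -8},{"aperture": 85,"dx": 94,"dy": -56,"dz": -15},{"aperture": 85,"dx": 141,"dy": -84,"dz": -22},{"aperture": 85,"dx": 188,"dy": -112,"dz": -30},{"aperture": 85,"dx": 235,"dy": -140,"dz": -37}]'
python3 steer.py '[{"aperture": 0,"dx": 47,"dy": -28,"dz": -8,"twist": 0.1},{"aperture": 0,"dx": 94,"dy": -56,"dz": -15,"twist": 0.2},{"aperture": 0,"dx": 141,"dy": -84,"dz": -22,"twist": 0.3},{"aperture": 0,"dx": 188,"dy": -112,"dz": -30,"twist": 0.4},{"aperture": 0,"dx": 235,"dy": -140,"dz": -37,"twist": 0.527}]'
python3 steer.py '[{"aperture": 0},{"aperture": 0}]'
python3 -c "
from h import *
wrist('w1');to([520,-150,330],-.291)"
```

```text
time_s: 0.78
ee_pos: [324.9, -342.6, 293.5]
orientation: [[0.973, 0.232, 0.0], [0.232, -0.973, -0.0], [0.0, 0.0, -1.0]]
force: [0.4, -0.7, -0.0]
opening: 84.8
grasp_force: 0.0
time_s: 1.4
ee_pos: [521.0, -151.7, 330.5]
orientation: [[0.957, -0.292, -0.0], [-0.292, -0.957, -0.0], [-0.0, 0.0, -1.0]]
force: [0.2, -1.5, 0.9]
opening: 0.2
grasp_force: 0.0
time_s: 1.65
ee_pos: [519.6, -153.3, 329.9]
orientation: [[0.958, -0.287, -0.001], [-0.287, -0.958, 0.0], [-0.001, 0.0, -1.0]]
force: [0.4, -0.9, 0.5]
opening: 0.0
grasp_force: 0.0
t 1.7 shift [-0.4 -3.8 -0. ] turn -0.0007492530609933823 yaw -0.2917492530609932 q6 1.4889315851146776 F [-0.7 -1.2 -0.3]
```

View pics/w1.png

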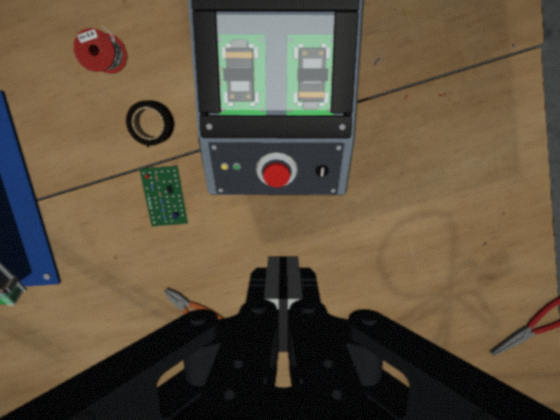

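```bash
python3 - <<'E'
from h import *
for n,u,v,z in(("fL",211,194,26),("fR",344,193,26),("dL",202,141,60),("dR",355,137,60),("btn",276,175,58),("collar",277,168,47),("sL",239.5,73.5,80),("sR",312.5,75,80)): print(n,atz("w1",u,v,z).round(1))
p=[605.4,-172.8,-.291]
for n,P in(("fL",(-126,86,26)),("fR",(-126,-86,26)),("dL",(-54,86,60)),("dR",(-54,-86,60)),("bore",(-90,0,43))):
  W=T(p,P);print(n,W.round(1),wproj("w1",W).round(1))
E
python3 - <<'E'
import cv2
a=cv2.imread("pics/w1.png")[0:200,190:370];cv2.imwrite("pics/w1c.png",cv2.resize(a,None,fx=3,fy=3,interpolation=cv2.INTER_CUBIC))
E
```

```text
fL [506.  -56.7  26. ]
fR [ 459.9 -215.4   26. ]
dL [572.3 -77.8  60. ]
dR [ 528.6 -238.5   60. ]
btn [ 512.5 -143.8   58. ]
collar [ 517.8 -146.4   47. ]
sL [ 624.1 -141.1   80. ]
sR [ 602.3 -209.1   80. ]
fL [[509.4 -54.3  26. ]] [[208.2 192. ]]
fR [[ 460. -219.   26.]] [[346.9 192.1]]
dL [[578.3 -74.9  60. ]] [[197.6 136.4]]
dR [[ 529.  -239.7   60. ]] [[356.  136.4]]
bore [[ 519.2 -147.    43. ]] [[277.2 166.1]]
```

View pics/w1c.png

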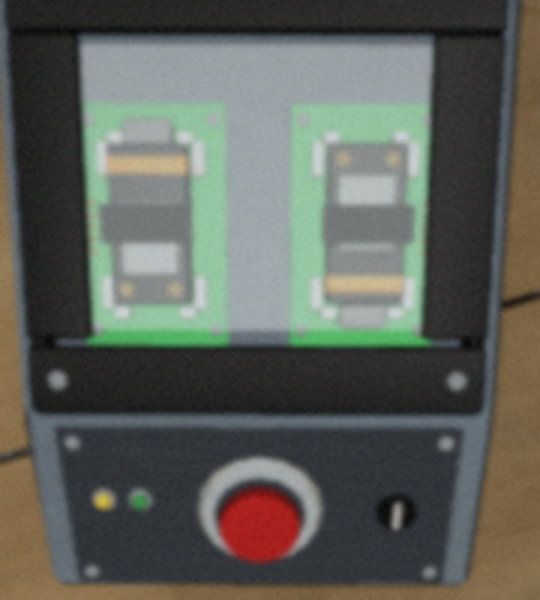

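```bash
python3 - <<'E'
from h import *
b=np.array([517.5,-146.5,43]);jx=np.array([np.cos(.291),-np.sin(.291),0]);zb=-.4226*jx+[0,0,.9063]
for h in (0,12,15,18,21,24):print(h,wproj("w1",b+zb*h).round(1))
to(b+zb*30-10*jx+[0,0,25],-.291)
E
```

```text
0 [[277.2 167.5]]
12 [[277.1 173.8]]
15 [[277.  175.4]]
18 [[277.  177.1]]
21 [[277.  178.7]]
24 [[276.9 180.4]]
t 1.7 shift [-26.3  -6.4 234.8] turn -0.0007492530609933823 yaw -0.2917492530609932 q6 1.4889315851146776 F [-0.7 -1.2 -0.3]
```

```bash

python3 steer.py '[{"aperture": 0,"dx": -6,"dy": -1,"dz": 50},{"aperture": 0,"dx": -12,"dy": -3,"dz": 100},{"aperture": 0,"dx": -18,"dy": -5,"dz": 150},{"aperture": 0,"dx": -24,"dy": -6,"dz": 200},{"aperture": 0,"dx": -26,"dy": -6,"dz": 225}]' | tail -5
python3 steer.py '[{"aperture": 0,"dz": 5},{"aperture": 0,"dz": 10},{"aperture": 0,"dz": 10},{"aperture": 0,"dz": 10}]'
python3 steer.py '[{"aperture": 0,"dx": 0.8,"dz": 1.8},{"aperture": 0,"dx": 1.7,"dz": 3.6},{"aperture": 0,"dx": 2.5,"dz": 5.4},{"aperture": 0,"dx": 2.5,"dz": 5.4}]'
```

```text
ee_pos: [494.7, -140.5, 103.0]
orientation: [[0.957, -0.289, -0.003], [-0.289, -0.957, 0.001], [-0.003, -0.0, -1.0]]
force: [0.4, -1.3, 0.7]
opening: -0.3
grasp_force: 0.0
time_s: 2.82
ee_pos: [497.2, -140.2, 96.1]
orientation: [[0.958, -0.288, 0.001], [-0.288, -0.958, -0.0], [0.001, 0.0, -1.0]]
force: [-0.2, 0.1, -0.7]
opening: 0.1
grasp_force: 0.0
time_s: 3.32
ee_pos: [499.1, -140.7, 89.7]
orientation: [[0.958, -0.288, -0.0], [-0.288, -0.958, 0.0], [-0.0, -0.0, -1.0]]
force: [0.0, 0.3, -0.3]
opening: -0.1
grasp_force: 0.0
```

Now at about h = 24. I'll feel for it in small steps.

```bash

python3 steer.py '[{"aperture": 0,"dx": 0.4,"dz": 0.9},{"aperture": 0,"dx": 0.8,"dz": 1.8},{"aperture": 0,"dx": 1.3,"dz": 2.7},{"aperture": 0,"dx": 1.3,"dz": 2.7}]'|egrep "time|pos|force:" 
python3 steer.py '[{"aperture": 0,"dx": 0.4,"dz": 0.9},{"aperture": 0,"dx": 0.8,"dz": 1.8},{"aperture": 0,"dx": 0.8,"dz": 1.8}]'|egrep "time|pos|force:"
```

```text
time_s: 3.82
ee_pos: [500.4, -141.1, 87.1]
force: [-0.3, 1.2, 1.0]
grasp_force: 0.0
time_s: 4.2
ee_pos: [501.1, -141.3, 85.3]
force: [-0.4, -0.4, 0.6]
grasp_force: 0.0
```

```bash

python3 steer.py '[{"aperture": 0,"dx": 0.4,"dz": 0.9},{"aperture": 0,"dx": 0.8,"dz": 1.8},{"aperture": 0,"dx": 0.8,"dz": 1.8}]'|egrep "pos|force:" 
python3 steer.py '[{"aperture": 0,"dx": 0.4,"dz": 0.9},{"aperture": 0,"dx": 0.8,"dz": 1.8},{"aperture": 0,"dx": 0.8,"dz": 1.8}]'|egrep "pos|force:"
```

```text
ee_pos: [501.9, -141.6, 83.5]
force: [-0.6, -0.3, -0.7]
grasp_force: 0.0
ee_pos: [502.7, -141.8, 81.7]
force: [-0.5, -0.5, 0.0]
grasp_force: 0.0
```

```bash

python3 steer.py '[{"aperture": 0,"dx": 0.4,"dz": 0.9},{"aperture": 0,"dx": 0.8,"dz": 1.8},{"aperture": 0,"dx": 0.8,"dz": 1.8}]'|egrep "pos|force:" 
python3 steer.py '[{"aperture": 0,"dx": 0.4,"dz": 0.9},{"aperture": 0,"dx": 0.8,"dz": 1.8},{"aperture": 0,"dx": 0.8,"dz": 1.8}]'|egrep "pos|force:"
```

```text
ee_pos: [503.5, -142.0, 80.1]
force: [-2.3, 0.1, 3.0]
grasp_force: 2.1
ee_pos: [504.3, -142.3, 78.2]
force: [-1.9, 0.4, 4.6]
grasp_force: 2.5
```

```bash

python3 steer.py '[{"aperture": 0,"dx": 0.4,"dz": 0.9},{"aperture": 0,"dx": 0.8,"dz": 1.8},{"aperture": 0,"dx": 0.8,"dz": 1.8}]'|egrep "pos|force:" 
python3 steer.py '[{"aperture": 0,"dx": 0.4,"dz": 0.9},{"aperture": 0,"dx": 0.4,"dz": 0.9}]'|egrep "pos|force:"
```

```text
ee_pos: [505.1, -142.5, 76.2]
force: [0.7, -0.4, 1.0]
grasp_force: 0.2
ee_pos: [505.4, -142.6, 75.5]
force: [-1.4, 0.5, 4.8]
grasp_force: 2.4
```

```bash
python3 - <<'E'
from h import *
from rig import arm
f=arm.camera("side")["frame"].astype(int)
g=cv2.imread("pics/side0.png")[:,:,::-1].astype(int)
for r in((240,270,275,330),(210,240,300,345)):
  a,b,c,d=r;print(abs(f-g)[a:b,c:d].mean(),f[a:b,c:d].mean())
p=[604,-172,-.291]
for z in(66,): print(proj("side",T(p,[(88,-76,66),(88,76,66),(88+44,-76,196),(88+44,76,196)])).round())
E
```

```text
72.70808080808081 78.60747474747475
35.043703703703706 93.96691358024691
[[319. 284.]
 [330. 249.]
 [346. 227.]
 [354. 197.]]
```

```bash

python3 steer.py '[{"aperture": 0,"dx": -5,"dz": -11},{"aperture": 0,"dx": -10,"dz": -30},{"aperture": 0,"dx": -10,"dz": -90},{"aperture": 0,"dx": -10,"dz": -150},{"aperture": 0,"dx": 10,"dz": -205}]' |egrep "pos|force:"
python3 steer.py '[{"aperture": 45,"dx": 20,"dz": -50},{"aperture": 45,"dx": 60,"dz": -50},{"aperture": 45,"dx": 60,"dz": -50},{"aperture": 45,"dx": 60,"dz": -50}]' |egrep "pos|force:"
python3 -c "
from h import *
wrist('w2');to([560,30,330],-.22)"
```

```text
ee_pos: [514.1, -145.1, 283.3]
force: [0.3, -0.3, -0.4]
grasp_force: 0.0
ee_pos: [571.7, -162.5, 330.2]
force: [0.9, 0.1, -0.4]
grasp_force: 0.0
t 7.55 shift [ -66.6 -181.     0.4] turn -0.07218040395232306 yaw -0.2921804039523232 q6 1.507705167077852 F [-0.3  0.1 -0.1]
```

View pics/w2.png

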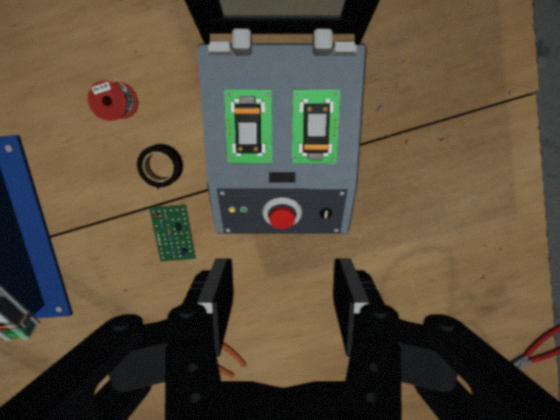

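```bash

python3 steer.py '[{"aperture": 45,"dx": -20,"dy": -60,"twist": 0.07},{"aperture": 45,"dx": -40,"dy": -120,"twist": 0.07},{"aperture": 45,"dx": -60,"dy": -180,"twist": 0.07},{"aperture": 45,"dx": -60,"dy": -180,"twist": 0.07},{"aperture": 45,"dx": -60,"dy": -180,"twist": 0.07}]' |egrep "pos|force:"
python3 steer.py '[{"aperture": 45}]' |egrep "pos|force:"
python3 -c "
from h import *
wrist('w3')
a=cv2.resize(cv2.imread('pics/w2.png')[75:175,210:350],None,fx=4,fy=4,interpolation=cv2.INTER_CUBIC)
cv2.imwrite('pics/w2c.png',a)
"
```

```text
ee_pos: [566.3, 26.7, 330.6]
force: [-0.3, -0.3, -0.0]
grasp_force: 0.0
ee_pos: [566.7, 25.7, 330.5]
force: [0.1, -1.0, 0.6]
grasp_force: 0.0
```

View pics/w3.png

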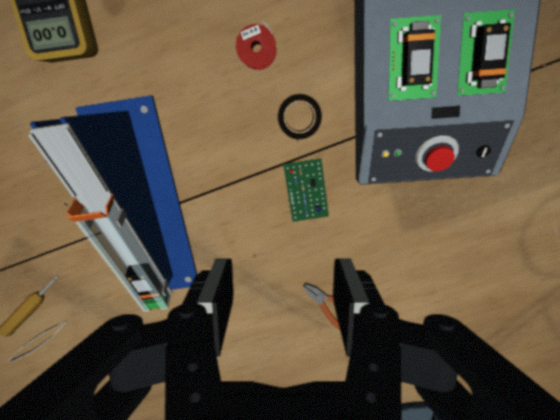

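```bash
python3 - <<'E'
import cv2,numpy as np
o=np.zeros((600,800,3),np.uint8)
def put(n,y0,y1,x0,x1,f,Y,X):
    a=cv2.resize(cv2.imread(f"pics/{n}.png")[y0:y1,x0:x1],None,fx=f,fy=f,interpolation=cv2.INTER_CUBIC);o[Y:Y+a.shape[0],X:X+a.shape[1]]=a
put("w2",88,173,215,345,3,0,0)
put("w3",5,105,385,518,3,280,0)
put("w3",115,315,25,180,2.5,0,410)
cv2.imwrite("pics/comp.png",o)
E
```

```text
(no output)
```

View pics/comp.png

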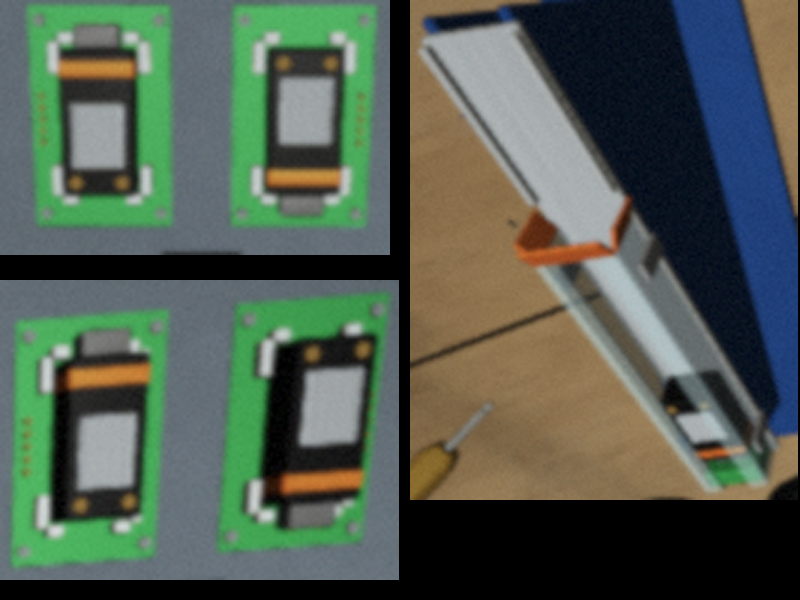

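```bash
python3 - <<'E'
from h import *
a=lambda u,v:("w2",215+u/3,88+v/3); b=lambda u,v:("w3",385+u/3,5+(v-280)/3)
L=[((76,184),(80,506)),((122,183),(130,502)),((71,104),(81,416)),((126,102),(138,411)),((124,169),(136,486)),((71,170),(78,491))]
Rr=[((284,63),(312,354)),((331,63),(362,349)),((279,80),(305,371)),((335,76),(365,367)),((332,146),(359,441)),((277,146),(299,447))]
for n,S in(("L",L),("R",Rr)):
    P=np.array([tri2([a(*p),b(*q)]) for p,q in S]);print(n,P.round(1).tolist(),P.mean(0).round(1))
# sensor body top corners from w2 at z=80
for n,c in(("L",((58,52),(134,50),(64,193),(135,193))),("R",((267,50),(343,50),(265,191),(340,191)))):
    Q=np.array([atz(*a(*p),80) for p in c]);print(n,Q.round(1).tolist(),Q.mean(0).round(1))
print("collar z47",atz("w2",282,213,47), "deck fr",atz("w2",215.5,187,60),atz("w2",353,187,60))
c,s=np.cos(np.radians(25)),np.sin(np.radians(25))
q=[625.3,206.9,-.22]
for x,y,z in((245,14.5,0),(245,-14.5,4),(175,14.5,0),(175,-14.5,4),(0,-14.5,0),(0,14.5,0)):
    W=T(q,(-160+c*x-s*z,y,36+s*x+c*z));p=wproj("w3",W)[0];print((x,y,z),W.round(1),((p-[25,115])*2.5+[410,0]).round())
# plug triang with scene & w3 not joint
E
```

```text
L [[605.7, -126.7, 77.2], [601.3, -142.3, 77.6], [632.1, -133.9, 77.2], [627.1, -152.0, 75.8], [605.7, -144.6, 79.3], [610.8, -126.8, 78.5]] [ 613.8 -137.7   77.6]
R [[623.9, -207.3, 76.6], [619.5, -222.6, 76.3], [619.4, -204.2, 76.9], [614.4, -222.9, 75.7], [592.9, -215.7, 78.4], [598.1, -197.6, 77.7]] [ 611.3 -211.7   76.9]
L [[649.4, -135.6, 80.0], [642.7, -160.2, 80.0], [604.2, -122.1, 80.0], [597.0, -145.8, 80.0]] [ 623.3 -140.9   80. ]
R [[629.9, -202.8, 80.0], [622.5, -227.1, 80.0], [584.7, -189.3, 80.0], [577.1, -214.3, 80.0]] [ 603.5 -208.4   80. ]
collar z47 [ 515.59999011 -145.12978888   47.        ] deck fr [571.45788123 -83.10799111  60.        ] [ 526.45461648 -232.67607528   60.        ]
(245, 14.5, 0) [[689.  207.5 139.5]] [431.  34.]
(245, -14.5, 4) [[681.  179.6 143.2]] [508.  27.]
(175, 14.5, 0) [[627.1 221.4 110. ]] [538. 188.]
(175, -14.5, 4) [[619.1 193.4 113.6]] [606. 184.]
(0, -14.5, 0) [[466.  227.7  36. ]] [765. 430.]
(0, 14.5, 0) [[472.3 256.   36. ]] [712. 437.]
```

```bash

python3 steer.py '[{"aperture": 45,"dx": -25,"dy": -55,"twist": -0.1},{"aperture": 45,"dx": -50,"dy": -115,"twist": -0.14},{"aperture": 45,"dx": -50,"dy": -115,"twist": -0.14},{"aperture": 45,"dx": -50,"dy": -115,"twist": -0.14},{"aperture": 45,"dx": -50,"dy": -115,"twist": -0.14}]' |egrep "pos|force:"
python3 -c "
from h import *
wrist('w4')"
python3 steer.py '[{"aperture": 45,"dx": 30,"dy": -50},{"aperture": 45,"dx": 40,"dy": -75},{"aperture": 45,"dx": 40,"dy": -75},{"aperture": 45,"dx": 40,"dy": -75},{"aperture": 45,"dx": 40,"dy": -75}]' |egrep "pos|force:"
python3 - <<'E'
from h import *
wrist('w5')
q=[622,206,-.22];c,s=np.cos(np.radians(25)),np.sin(np.radians(25))
te=lambda x,y,z:T(q,(-160+c*x-s*z,y,36+s*x+c*z))
for t in("w4","w5"):
    print(t,[wproj(t,te(*p)).round().tolist() for p in((245,14.5,0),(245,-14.5,0),(169,0,0),(0,14,0),(0,-14,0))])
E
```

```text
ee_pos: [561.1, 150.6, 330.5]
force: [0.5, -0.7, 0.3]
grasp_force: 0.0
ee_pos: [616.2, 215.5, 330.9]
force: [-0.3, 0.5, -0.0]
grasp_force: 0.0
w4 [[[180.0, 53.0]], [[216.0, 53.0]], [[211.0, 135.0]], [[219.0, 251.0]], [[241.0, 251.0]]]
w5 [[[274.0, 104.0]], [[309.0, 104.0]], [[290.0, 176.0]], [[278.0, 278.0]], [[300.0, 278.0]]]
```

```bash
python3 - <<'E'
import cv2,numpy as np
o=np.zeros((600,800,3),np.uint8)
def put(n,y0,y1,x0,x1,f,Y,X):
    a=cv2.resize(cv2.imread(f"pics/{n}.png")[y0:y1,x0:x1],None,fx=f,fy=f,interpolation=cv2.INTER_CUBIC);o[Y:Y+a.shape[0],X:X+a.shape[1]]=a
put("w4",35,275,160,275,2.5,0,0)
put("w5",85,305,220,360,2.7,0,400)
cv2.imwrite("pics/comp2.png",o)
E
```

```text
(no output)
```

View pics/comp2.png

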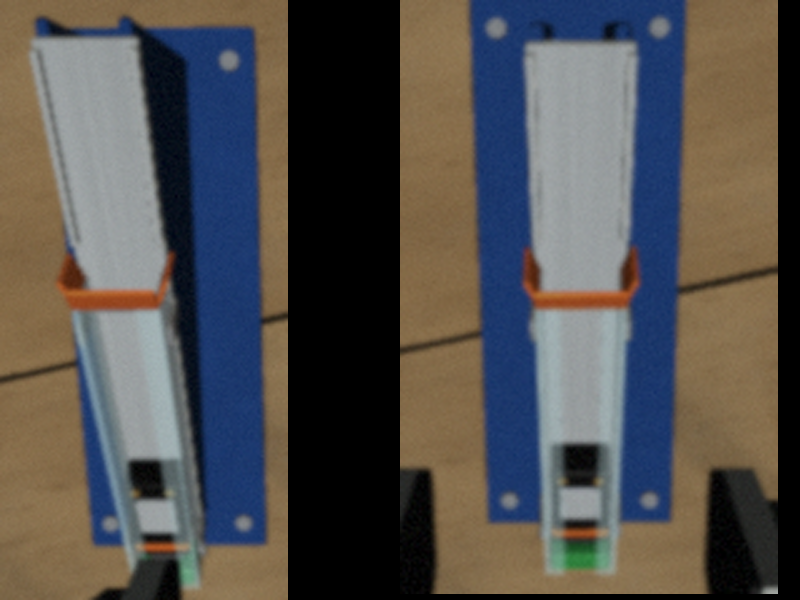

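```bash
python3 - <<'E'
from h import *
c,s=np.cos(np.radians(25)),np.sin(np.radians(25))
A=lambda u,v:("w4",160+u/2.5,35+v/2.5); B=lambda u,v:("w5",220+(u-400)/2.7,85+v/2.7)
te=lambda q,x,y,z:T(q,(-160+c*x-s*z,y,36+s*x+c*z))
O=[(A(93,545),(-178,48)),(A(267,545),(-178,-48)),(A(254,28),(84,-48)),(B(490,521),(-178,48)),(B(671,521),(-178,-48))]
E=[(A(33,40),16.5),(A(140,40),-16.5),(B(527,43),16.5),(B(636,43),-16.5)]
def f(p,full=False):
    r=[]
    for (t,u,v),(x,y) in O: r.append(wproj(t,T(p,(x,y,p[3])))[0]-[u,v])
    for (t,u,v),y in E: r.append(wproj(t,te(p,p[5],y*p[4],2))[0]-[u,v])
    return np.array(r) if full else np.ravel(r)
r=least_squares(f,[622,206,-.22,6,1,245]);print(r.x.round(3),"\n",f(r.x,1).round(1).tolist())
P=tri2([A(33,40),B(527,43)]);Q=tri2([A(140,40),B(636,43)]);print("end tri",P.round(1),Q.round(1),((P+Q)/2).round(1))
print("plate corners tri",tri2([A(93,545),B(490,521)]).round(1),tri2([A(267,545),B(671,521)]).round(1))
p=r.x
for x in(0,58,116,169,174,245):print(x,te(p,x,0,0).round(1))
print("plug px",[(wproj("w5",te(p,0,y,0))[0]-[220,85])*2.7+[400,0] for y in(14,-14)])
E
```

```text
[ 6.22396e+02  2.08727e+02 -2.20000e-01  4.05000e+00  1.02600e+00
  2.48015e+02] 
 [[0.2, -0.0], [0.1, -0.3], [1.1, -0.5], [-0.6, 0.2], [0.1, 0.0], [-1.0, -0.5], [-1.3, -0.7], [0.7, 1.0], [1.0, 0.8]]
end tri [689.2 212.1 136.4] [681.6 178.5 134.5] [685.4 195.3 135.5]
plate corners tri [461.4 292.7   8.8] [437.4 201.    2.8]
0 [[466.2 243.6  36. ]]
58 [[517.5 232.1  60.5]]
116 [[568.8 220.7  85. ]]
169 [[615.7 210.2 107.4]]
174 [[620.1 209.2 109.5]]
245 [[682.9 195.2 139.5]]
plug px [array([551.71634631, 521.13764084]), array([609.21350819, 520.96329499])]
```

```bash
python3 -c "
from h import *
to([603.3,-208.8,215],-.291)"
```

```text
t 9.7 shift [ 81.3 416.8 115.9] turn 0.06787562926616308 yaw -0.22312437073383692 q6 2.059298517738006 F [ 0.   0.3 -0.8]
```

```bash

python3 steer.py '[{"aperture": 45,"dx": 8,"dy": 42},{"aperture": 45,"dx": 16,"dy": 84,"dz": 10},{"aperture": 45,"dx": 24,"dy": 126,"dz": 25},{"aperture": 45,"dx": 32,"dy": 168,"dz": 40},{"aperture": 45,"dx": 41,"dy": 208,"dz": 58}]' |egrep "pos|force:"
python3 steer.py '[{"aperture": 45,"dx": 8,"dy": 42,"dz": 12,"twist": 0.02},{"aperture": 45,"dx": 16,"dy": 84,"dz": 24,"twist": 0.04},{"aperture": 45,"dx": 24,"dy": 126,"dz": 36,"twist": 0.06},{"aperture": 45,"dx": 32,"dy": 168,"dz": 48,"twist": 0.068},{"aperture": 45,"dx": 40,"dy": 208,"dz": 58,"twist": 0.068}]' 20 |egrep "pos|force:"
python3 steer.py '[{"aperture": 45},{"aperture": 45}]' |egrep "pos|force:"
python3 -c "
from h import *
to([603.3,-208.8,93],-.291)"
```

```text
ee_pos: [610.1, 2.8, 272.7]
force: [0.5, 0.2, -0.5]
grasp_force: 0.0
ee_pos: [603.1, -208.9, 214.5]
force: [0.2, 0.5, 0.2]
grasp_force: 0.0
ee_pos: [603.5, -206.9, 214.9]
force: [1.8, 0.0, -0.3]
grasp_force: 0.0
t 11.2 shift [  0.3   1.9 121.9] turn 0.00037688421670445393 yaw -0.2906231157832955 q6 1.458063050900211 F [ 1.8  0.  -0.3]
```

```bash

python3 steer.py '[{"aperture": 45,"dy": 2,"dz": 45},{"aperture": 45,"dy": 2,"dz": 85},{"aperture": 45,"dy": 2,"dz": 105},{"aperture": 45,"dy": 2,"dz": 115},{"aperture": 45,"dy": 2,"dz": 122}]' |egrep "pos|force:"
python3 steer.py '[{"aperture": 45},{"aperture": 45},{"aperture": 20},{"aperture": 20},{"aperture": 20}]' 30
python3 steer.py '[{"aperture": 20},{"aperture": 20}]' 30
python3 -c "
from h import *
wrist('g1');to([603.3,-208.8,93],-.291)"
```

```text
ee_pos: [603.8, -209.0, 93.3]
force: [0.5, -0.2, -0.7]
grasp_force: 0.0
time_s: 12.45
ee_pos: [603.4, -209.2, 93.2]
orientation: [[0.958, -0.286, 0.001], [-0.286, -0.958, -0.0], [0.001, 0.0, -1.0]]
force: [-1.1, -1.0, 6.4]
opening: 24.7
grasp_force: 30.1
time_s: 12.7
ee_pos: [603.5, -209.2, 93.2]
orientation: [[0.958, -0.286, 0.001], [-0.286, -0.958, -0.0], [0.001, 0.0, -1.0]]
force: [-1.1, 0.5, 6.0]
opening: 25.0
grasp_force: 30.1
t 12.75 shift [-0.2 -0.3  0.2] turn 0.00076244917094348 yaw -0.2902375508290565 q6 1.4544469904999724 F [-1.   0.9  5.8]
```

```bash

python3 steer.py '[{"aperture": 20,"dz": -20},{"aperture": 20,"dz": -70},{"aperture": 20,"dz": -125},{"aperture": 20,"dz": -150},{"aperture": 20,"dz": -150}]' 30
python3 -c "
from h import *
q=[622.4,208.7,-.22]
P=T(q,(30.7,0,215))[0];print(P);to(P,-.22)"
```

```text
time_s: 13.38
ee_pos: [603.7, -209.3, 245.4]
orientation: [[0.958, -0.286, 0.004], [-0.286, -0.958, -0.002], [0.004, 0.001, -1.0]]
force: [0.4, -0.5, -1.2]
opening: 25.1
grasp_force: 29.7
[652.36005169 202.00035057 215.        ]
t 13.375 shift [ -71.2 -408.    29.9] turn -0.07014685027182166 yaw -0.29014685027182163 q6 1.4544256948603937 F [ 0.4 -0.5 -1.2]
```

```bash

python3 steer.py '[{"aperture": 20,"dx": -8,"dy": -45},{"aperture": 20,"dx": -16,"dy": -90},{"aperture": 20,"dx": -24,"dy": -135},{"aperture": 20,"dx": -32,"dy": -180},{"aperture": 20,"dx": -40,"dy": -225}]' |egrep "pos|force:"
python3 steer.py '[{"aperture": 20,"dx": -8,"dy": -45,"twist": -0.03},{"aperture": 20,"dx": -16,"dy": -90,"twist": -0.07},{"aperture": 20,"dx": -24,"dy": -135,"twist": -0.07},{"aperture": 20,"dx": -31,"dy": -175,"dz": 10,"twist": -0.07},{"aperture": 20,"dx": -31,"dy": -183,"dz": 30,"twist": -0.07}]' |egrep "pos|force:"
python3 steer.py '[{"aperture": 20},{"aperture": 20},{"aperture": 20}]' |egrep "pos|force:|open"
python3 - <<'E'
from h import *
wrist('p1')
q=[622.4,208.7,-.22]
to(T(q,(30.7,0,172))[0],-.22)
E
```

```text
ee_pos: [628.6, 19.5, 241.2]
force: [0.9, 0.5, 0.7]
grasp_force: 29.7
ee_pos: [651.4, 204.4, 211.1]
force: [0.6, -1.1, -0.6]
grasp_force: 29.8
ee_pos: [652.1, 201.2, 213.2]
force: [-0.1, -0.2, -1.1]
opening: 25.3
grasp_force: 29.8
t 15.05 shift [ 0.  -0.6 41.2] turn -0.001263463018905675 yaw -0.22126346301890568 q6 2.023431534895688 F [0.1 0.1 0.5]
```

```bash

python3 steer.py '[{"aperture": 20,"dy": -0.6,"dz": 15},{"aperture": 20,"dy": -0.6,"dz": 28},{"aperture": 20,"dy": -0.6,"dz": 36},{"aperture": 20,"dy": -0.6,"dz": 40},{"aperture": 20,"dy": -0.6,"dz": 40}]' 20|egrep "pos|force:"
python3 steer.py '[{"aperture": 20,"dz": 2},{"aperture": 20,"dz": 3},{"aperture": 20,"dz": 3}]' |egrep "pos|force:"
python3 steer.py '[{"aperture": 20,"dz": 2},{"aperture": 20,"dz": 3},{"aperture": 20,"dz": 3}]' |egrep "pos|force:"
```

```text
ee_pos: [652.0, 202.8, 172.3]
force: [0.1, 0.2, -0.6]
grasp_force: 29.8
ee_pos: [652.0, 202.8, 169.5]
force: [-1.3, -0.7, 1.1]
grasp_force: 29.8
ee_pos: [652.1, 202.9, 168.3]
force: [-6.1, -0.9, 13.5]
grasp_force: 31.2
```

```bash

python3 steer.py '[{"aperture": 20,"dy": 0.5,"dz": 1},{"aperture": 20,"dy": 0.5,"dz": 2},{"aperture": 20,"dy": 0.5,"dz": 3},{"aperture": 20,"dy": 0.5,"dz": 3}]' 20|egrep "pos|force:|open"
python3 steer.py '[{"aperture": 20,"dz": 1},{"aperture": 20,"dz": 2},{"aperture": 20,"dz": 2}]' 20|egrep "pos|force:|open"
```

```text
ee_pos: [651.9, 202.9, 165.6]
force: [-8.0, 0.4, 14.6]
opening: 25.0
grasp_force: 32.8
ee_pos: [651.8, 202.9, 163.6]
force: [-9.4, 0.9, 15.3]
opening: 25.1
grasp_force: 33.9
```

```bash

python3 steer.py '[{"aperture": 20,"dz": 1},{"aperture": 20,"dz": 2},{"aperture": 20,"dz": 3},{"aperture": 20,"dz": 3}]' 20|egrep "pos|force:|open"

```

```text
ee_pos: [651.8, 202.9, 160.7]
force: [-9.3, 1.3, 15.3]
opening: 25.1
grasp_force: 35.6
```

```bash

python3 steer.py '[{"aperture": 29},{"aperture": 34},{"aperture": 38},{"aperture": 42},{"aperture": 42}]' 20|egrep "pos|force:|open"
python3 steer.py '[{"aperture": 42,"dz": -10},{"aperture": 42,"dz": -40},{"aperture": 42,"dz": -90},{"aperture": 42,"dz": -150},{"aperture": 42,"dz": -170}]' 20|egrep "time|pos|force:|open"
python3 - <<'E'
from h import *
wrist('a1')
a=cv2.imread("pics/a1.png");h=cv2.cvtColor(a,cv2.COLOR_BGR2HSV)
m=cv2.inRange(h,(5,120,90),(22,255,255));n,l,st,c=cv2.connectedComponentsWithStats(m)
q=[622.4,208.7,-.22];cc,s=np.cos(np.radians(25)),np.sin(np.radians(25))
for i in range(1,n):
    if st[i,4]>15: print(st[i],c[i].round())
te=lambda x,y,z:T(q,(-160+cc*x-s*z,y,36+s*x+cc*z))
for x in (0,9,58,116,160,169,180,200,215,240,245): print(x,wproj("a1",te(x,0,18)).round(),wproj("a1",te(x,0,0)).round())
E
```

```text
ee_pos: [651.9, 202.3, 158.4]
force: [-0.8, 0.1, 0.2]
opening: 42.0
grasp_force: 0.0
time_s: 19.05
ee_pos: [652.6, 202.5, 334.0]
force: [0.3, 0.1, -1.6]
opening: 42.0
grasp_force: 0.0
[ 213    0   75   75 1308] [250.  43.]
[290   0   8   5  16] [294.   2.]
[142  10  11  10  37] [147.  14.]
[294  12  32  27 396] [309.  26.]
[340  12  12   8  38] [345.  16.]
[332  17   8   8  17] [335.  21.]
[358  21   9   9  37] [362.  24.]
[143  29  21  25 185] [151.  42.]
[329  46   9   6  28] [332.  48.]
[150  52  14   9  44] [156.  57.]
[334  53  12  12  45] [340.  58.]
[397  61  10  10  33] [401.  65.]
[467  65   6  10  19] [469.  70.]
[508  64   6  10  25] [510.  68.]
[413  67  57  44 329] [442.  88.]
[507  73   7   9  27] [510.  77.]
[147  77   8   6  18] [151.  79.]
[ 3 80 20 15 85] [13. 87.]
[498  80   7   6  16] [501.  83.]
[ 83  82  31  20 161] [98. 88.]
[ 0 90 14 13 43] [ 5. 96.]
[113  90  14   6  26] [120.  92.]
[  63   96  162  124 5102] [122. 167.]
[ 47  98  34  25 178] [ 62. 111.]
[  0 100  21  27 153] [  6. 115.]
[  7 101  12  11  27] [ 13. 106.]
[138 104  10   7  17] [142. 107.]
[ 12
[... 1614 characters left out ...]
] [137. 303.]
[ 67 292  19  14  50] [ 78. 301.]
[ 37 300  13  10  36] [ 43. 306.]
[277 308  12   3  34] [283. 309.]
[439 309  13   7  38] [445. 312.]
[  0 320  47  43 650] [ 18. 343.]
[ 32 325  13  18  64] [ 37. 332.]
[548 355  12  10  29] [554. 358.]
[534 363  26  25 193] [548. 375.]
[  0 369  18  26 126] [  6. 380.]
[  9 370  13   9  41] [ 15. 374.]
0 [[284. 316.]] [[284. 304.]]
9 [[284. 312.]] [[284. 300.]]
58 [[284. 290.]] [[284. 278.]]
116 [[283. 259.]] [[283. 247.]]
160 [[283. 232.]] [[283. 219.]]
169 [[283. 225.]] [[283. 213.]]
180 [[283. 217.]] [[283. 205.]]
200 [[283. 202.]] [[283. 190.]]
215 [[283. 190.]] [[283. 177.]]
240 [[283. 167.]] [[283. 155.]]
245 [[283. 162.]] [[283. 150.]]
```

```bash
cat >> h.py <<'E'
cc,ss=np.cos(np.radians(25)),np.sin(np.radians(25))
def push(x,z=13.5): # TCP for shut fingertips' front edge at tube x
    return T([622.4,208.7,-.22],(-160+x*cc-z*ss+11,0,36+x*ss+z*cc+25))[0]
E
python3 -c "
from h import *
d,t=to(push(240),-.22)
print(push(172)-push(240))"
```

```text
t 19.1 shift [ 30.7   1.1 160.5] turn -0.00020370820301307546 yaw -0.22020370820301294 q6 2.0237722518246986 F [0.7 0.7 2.3]
[-60.14351512  13.44925806 -28.7380418 ]
```

```bash

python3 steer.py '[{"aperture": 0,"dx": 15,"dz": 30},{"aperture": 0,"dx": 31,"dy": 1,"dz": 80},{"aperture": 0,"dx": 31,"dy": 1,"dz": 125},{"aperture": 0,"dx": 31,"dy": 1,"dz": 150},{"aperture": 0,"dx": 31,"dy": 1,"dz": 160}]' 20|egrep "pos|force:"
python3 steer.py '[{"aperture": 0},{"aperture": 0}]' |egrep "pos|force:|open"
python3 steer.py '[{"aperture": 0,"dx": -3,"dz": 1.4},{"aperture": 0,"dx": -6,"dz": 2.8},{"aperture": 0,"dx": -9,"dz": 4.2},{"aperture": 0,"dx": -12,"dz": 5.6}]' |egrep "pos|force:"
python3 -c "
from h import *
to(push(172),-.22)"
```

```text
ee_pos: [681.2, 194.4, 166.5]
force: [-0.4, -0.4, -0.3]
grasp_force: 0.0
ee_pos: [682.4, 194.7, 170.0]
force: [1.1, 0.7, 0.8]
opening: 0.2
grasp_force: 0.0
ee_pos: [669.9, 197.3, 162.9]
force: [-0.5, 0.3, 0.5]
grasp_force: 0.0
t 20.475 shift [-47.7  -0.8  16.9] turn -0.00015804263651109096 yaw -0.22015804263651131 q6 2.010675305580933 F [-0.5  0.3  0.5]
```

```bash

python3 steer.py '[{"aperture": 0,"dz": -4.5},{"aperture": 0,"dx": -4,"dy": -0.4,"dz": -2.6},{"aperture": 0,"dx": -8,"dy": -0.8,"dz": -0.8},{"aperture": 0,"dx": -12,"dy": -0.8,"dz": 1},{"aperture": 0,"dx": -16,"dy": -0.8,"dz": 2.9}]' |egrep "pos|force:"
python3 steer.py '[{"aperture": 0,"dx": -4,"dz": 1.9},{"aperture": 0,"dx": -8,"dz": 3.7},{"aperture": 0,"dx": -12,"dz": 5.6},{"aperture": 0,"dx": -16,"dz": 7.5}]' |egrep "pos|force:"
python3 steer.py '[{"aperture": 0,"dx": -4,"dz": 1.9},{"aperture": 0,"dx": -8,"dz": 3.7},{"aperture": 0,"dx": -12,"dz": 5.6},{"aperture": 0,"dx": -16,"dz": 7.5}]' |egrep "pos|force:"
python3 steer.py '[{"aperture": 0},{"aperture": 0}]' |egrep "pos|force:"
python3 -c "
from h import *
to(push(172),-.22)"
```

```text
ee_pos: [654.4, 201.5, 159.8]
force: [-0.3, -0.3, -0.1]
grasp_force: 0.0
ee_pos: [638.9, 205.0, 152.4]
force: [-0.0, -0.2, 0.6]
grasp_force: 0.0
ee_pos: [623.3, 208.5, 144.9]
force: [-0.1, -0.0, 0.7]
grasp_force: 0.0
ee_pos: [623.6, 208.5, 145.1]
force: [-0.4, 0.2, 0.5]
grasp_force: 0.0
t 22.35 shift [-0.   0.  -0.9] turn -0.00020216989661880902 yaw -0.22020216989661873 q6 2.042846117994876 F [-0.4  0.2  0.5]
```

```bash
cat >> h.py <<'E'
def bands(tag):
    wrist(tag);h=cv2.cvtColor(cv2.imread(f"pics/{tag}.png"),cv2.COLOR_BGR2HSV)
    te=lambda x,y,z:T([622.4,208.7,-.22],(-160+cc*x-ss*z,y,36+ss*x+cc*z))
    for x in range(0,246):
        ok=[y for y in range(-16,17) if (lambda p:0<=p[0]<560 and 0<=p[1]<420 and (lambda c:3<=c[0]<=22 and c[1]>110 and c[2]>80)(h[int(round(p[1])),int(round(p[0]))]))(wproj(tag,te(x,y,18))[0])]
        if len(ok)>6: print("orange at",x,"y",min(ok),max(ok))
E
python3 steer.py '[{"aperture": 0,"dz": -40},{"aperture": 0,"dx": 5,"dz": -90},{"aperture": 0,"dx": 25,"dz": -140},{"aperture": 0,"dx": 25,"dz": -180},{"aperture": 0,"dx": 25,"dz": -185}]' |egrep "pos|force:"
python3 steer.py '[{"aperture": 0},{"aperture": 0}]' |egrep "pos|force:"
python3 -c "
from h import *
bands('a2')"
```

```text
ee_pos: [648.8, 203.0, 333.4]
force: [0.4, 1.5, 0.7]
grasp_force: 0.0
ee_pos: [647.5, 202.9, 328.3]
force: [0.2, -0.1, 0.0]
grasp_force: 0.0
orange at 125 y -5 7
orange at 126 y -5 7
orange at 127 y -6 8
orange at 128 y -7 8
orange at 129 y -7 8
orange at 130 y -6 8
orange at 131 y -5 7
orange at 132 y -5 7
orange at 154 y -14 16
orange at 155 y -14 16
orange at 156 y -15 16
orange at 157 y -16 16
orange at 158 y -16 16
orange at 159 y -16 16
orange at 160 y -16 16
orange at 161 y -16 16
orange at 162 y -16 16
orange at 164 y -16 10
orange at 165 y -16 10
orange at 166 y -16 10
orange at 167 y -9 16
orange at 168 y -9 16
```

```bash

python3 -c "
from h import *
to([623.5,-140.5,215],-.291)"
```

```text
t 23.275 shift [ 51.8 340.3 113.7] turn 0.0708490017459722 yaw -0.22015099825402779 q6 2.0260625784912345 F [0.9 0.1 0. ]
```

```bash

python3 steer.py '[{"aperture": 45,"dx": 7,"dy": 50},{"aperture": 45,"dx": 14,"dy": 100},{"aperture": 45,"dx": 21,"dy": 150,"dz": 10},{"aperture": 45,"dx": 28,"dy": 200,"dz": 30},{"aperture": 45,"dx": 36,"dy": 240,"dz": 60}]' |egrep "pos|force:"
python3 steer.py '[{"aperture": 45,"dx": 7,"dy": 50,"dz": 25,"twist": 0.03},{"aperture": 45,"dx": 16,"dy": 100,"dz": 54,"twist": 0.071},{"aperture": 45,"dx": 16,"dy": 100,"dz": 54,"twist": 0.071},{"aperture": 45,"dx": 16,"dy": 100,"dz": 54,"twist": 0.071},{"aperture": 45,"dx": 16,"dy": 100,"dz": 54,"twist": 0.071}]' |egrep "pos|force:"
python3 -c "
from h import *
to([623.5,-140.5,93],-.291)"
```

```text
ee_pos: [630.3, -40.9, 269.3]
force: [0.6, 0.4, -0.3]
grasp_force: 0.0
ee_pos: [624.8, -139.1, 216.6]
force: [0.6, 0.3, 0.3]
grasp_force: 0.0
t 24.525 shift [ -0.9   1.7 123.6] turn 0.0012944703103277 yaw -0.28970552968967245 q6 1.5686446053355665 F [0.6 0.3 0.3]
```

```bash

python3 steer.py '[{"aperture": 45,"dx": -1,"dy": 1.7,"dz": 45},{"aperture": 45,"dx": -1,"dy": 1.7,"dz": 85},{"aperture": 45,"dx": -1,"dy": 1.7,"dz": 105},{"aperture": 45,"dx": -1,"dy": 1.7,"dz": 116},{"aperture": 45,"dx": -1,"dy": 1.7,"dz": 123}]' |egrep "pos|force:"
python3 steer.py '[{"aperture": 45},{"aperture": 45},{"aperture": 20},{"aperture": 20},{"aperture": 20}]' 30|egrep "pos|force:|open"
python3 steer.py '[{"aperture": 20},{"aperture": 20}]' 30|egrep "time|pos|force:|open"
```

```text
ee_pos: [623.6, -141.4, 93.6]
force: [0.6, 0.3, -0.0]
grasp_force: 0.0
ee_pos: [623.7, -140.5, 94.0]
force: [2.2, 7.1, 4.7]
opening: 24.7
grasp_force: 32.3
time_s: 26.02
ee_pos: [623.7, -140.6, 94.0]
force: [0.4, 7.2, 4.5]
opening: 24.9
grasp_force: 32.3
```

```bash

python3 steer.py '[{"aperture": 20,"dz": -20},{"aperture": 20,"dz": -70},{"aperture": 20,"dz": -125},{"aperture": 20,"dz": -150},{"aperture": 20,"dz": -150}]' 30|egrep "pos|force:|open"
python3 steer.py '[{"aperture": 20,"dx": -10,"dy": -50,"twist": -0.18},{"aperture": 20,"dx": -21,"dy": -100,"twist": -0.36},{"aperture": 20,"dx": -32,"dy": -150,"twist": -0.54},{"aperture": 20,"dx": -42,"dy": -200,"twist": -0.72},{"aperture": 20,"dx": -52,"dy": -250,"twist": -0.9}]' |egrep "pos|force:"
python3 steer.py '[{"aperture": 20,"twist": -0.18},{"aperture": 20,"twist": -0.36},{"aperture": 20,"twist": -0.54},{"aperture": 20,"twist": -0.72},{"aperture": 20,"twist": -0.9}]' |egrep "pos|force:"
python3 steer.py '[{"aperture": 20,"twist": -0.18},{"aperture": 20,"twist": -0.36},{"aperture": 20,"twist": -0.54},{"aperture": 20,"twist": -0.72},{"aperture": 20,"twist": -0.9}]' |egrep "pos|force:"
python3 steer.py '[{"aperture": 20,"twist": -0.18},{"aperture": 20,"twist": -0.36},{"aperture": 20,"twist": -0.51},{"aperture": 20,"twist": -0.51},{"aperture": 20,"twist": -0.51}]' |egrep "pos|force:|open"
python3 -c "
from h import *
to([652.4,202,215],-.22+np.pi)"
```

```text
ee_pos: [623.6, -141.9, 245.7]
force: [-0.7, 0.2, 0.3]
opening: 24.9
grasp_force: 31.8
ee_pos: [644.4, 114.4, 241.5]
force: [0.6, -0.2, -0.5]
grasp_force: 31.8
ee_pos: [644.3, 112.7, 241.3]
force: [0.0, 0.1, -0.4]
grasp_force: 31.8
ee_pos: [644.3, 112.7, 241.3]
force: [-0.8, 0.4, 0.3]
grasp_force: 31.8
ee_pos: [644.7, 112.8, 242.3]
force: [0.1, 0.4, -1.2]
opening: 25.0
grasp_force: 31.8
t 29.15 shift [12.4 88.6 27.2] turn -0.0061015672345949845 yaw 2.915491086355198 q6 -1.2424850262707179 F [ 0.1  0.4 -1.2]
```

```bash

python3 steer.py '[{"aperture": 20,"dx": 6,"dy": 45},{"aperture": 20,"dx": 12,"dy": 88,"dz": 10},{"aperture": 20,"dx": 12.4,"dy": 88.6,"dz": 27,"twist": -0.006},{"aperture": 20,"dx": 12.4,"dy": 88.6,"dz": 27,"twist": -0.006},{"aperture": 20,"dx": 12.4,"dy": 88.6,"dz": 27,"twist": -0.006}]' |egrep "pos|force:|open"
python3 steer.py '[{"aperture": 20},{"aperture": 20},{"aperture": 20}]' |egrep "pos|force:|open"
python3 -c "
from h import *
to([652.4,202,173],-.22+np.pi)"
```

```text
ee_pos: [652.6, 201.1, 216.4]
force: [0.0, -1.1, -0.9]
opening: 24.9
grasp_force: 31.8
ee_pos: [652.5, 201.8, 216.3]
force: [0.3, 0.4, -0.6]
opening: 24.9
grasp_force: 31.8
t 30.15 shift [ 0.1  0.1 43.3] turn 0.002806201514874651 yaw 2.9243988551046676 q6 -1.121721022246927 F [ 0.3  0.4 -0.6]
```

```bash

python3 steer.py '[{"aperture": 20,"dz": 15,"twist": 0.003},{"aperture": 20,"dz": 28,"twist": 0.003},{"aperture": 20,"dz": 36,"twist": 0.003},{"aperture": 20,"dz": 42,"twist": 0.003},{"aperture": 20,"dz": 42,"twist": 0.003}]' 20|egrep "pos|force:"
python3 steer.py '[{"aperture": 20,"dz": 1.5},{"aperture": 20,"dz": 3},{"aperture": 20,"dz": 4},{"aperture": 20,"dz": 5},{"aperture": 20,"dz": 5}]' |egrep "pos|force:"
python3 steer.py '[{"aperture": 20,"dz": 1},{"aperture": 20,"dz": 2},{"aperture": 20,"dz": 3},{"aperture": 20,"dz": 3}]' |egrep "pos|force:"
```

```text
ee_pos: [652.3, 202.1, 173.5]
force: [-0.7, -0.4, -0.6]
grasp_force: 31.8
ee_pos: [652.5, 202.2, 169.6]
force: [-1.2, 0.5, 4.1]
grasp_force: 32.3
ee_pos: [652.4, 202.3, 167.8]
force: [-8.4, -0.3, 15.1]
grasp_force: 34.1
```

```bash

python3 steer.py '[{"aperture": 20,"dz": 1},{"aperture": 20,"dz": 2},{"aperture": 20,"dz": 3},{"aperture": 20,"dz": 4},{"aperture": 20,"dz": 4}]' |egrep "pos|force:"
python3 steer.py '[{"aperture": 20,"dz": 1},{"aperture": 20,"dz": 2},{"aperture": 20,"dz": 3},{"aperture": 20,"dz": 3}]' |egrep "pos|force:"
python3 steer.py '[{"aperture": 29},{"aperture": 34},{"aperture": 38},{"aperture": 42},{"aperture": 42}]' 20|egrep "pos|force:|open"
python3 steer.py '[{"aperture": 42,"dz": -10},{"aperture": 42,"dz": -40},{"aperture": 42,"dz": -90},{"aperture": 42,"dz": -130},{"aperture": 42,"dz": -170}]' 20|egrep "time|pos"
python3 steer.py '[{"aperture": 0},{"aperture": 0}]'|egrep "time|pos"
python3 -c "
from h import *
bands('a3')
to(push(240),-.22+np.pi)"
```

```text
ee_pos: [652.2, 202.4, 163.9]
force: [-9.4, -0.1, 15.4]
grasp_force: 36.6
ee_pos: [652.2, 202.3, 161.0]
force: [-9.6, 0.6, 18.0]
grasp_force: 38.5
ee_pos: [652.4, 202.0, 158.8]
force: [0.3, 0.3, -0.3]
opening: 41.8
grasp_force: 0.0
time_s: 34.28
ee_pos: [652.2, 202.0, 331.4]
time_s: 34.52
ee_pos: [652.1, 202.0, 328.6]
orange at 125 y -6 8
orange at 126 y -7 9
orange at 127 y -7 9
orange at 128 y -7 9
orange at 129 y -7 9
orange at 130 y -7 8
orange at 156 y -12 13
orange at 157 y -15 16
orange at 158 y -15 16
orange at 159 y -16 16
orange at 160 y -16 16
orange at 161 y -16 16
orange at 162 y -16 16
orange at 163 y -16 16
orange at 164 y -16 16
orange at 165 y -16 16
orange at 166 y -16 16
orange at 167 y -16 12
orange at 190 y -12 11
orange at 191 y -12 12
orange at 192 y -12 12
orange at 193 y -12 12
orange at 194 y -12 12
orange at 195 y -12 12
orange at 230 y -10 10
orange at 231 y -10 10
t 34.575 shift [-32.6   0.2 153.3] turn 0.00023035035958729466 yaw 2.92182300394938 q6 -1.1187936269824679 F [-1.8 -0.1 -1.1]
```

```bash

python3 steer.py '[{"aperture": 0,"dx": -15,"dz": 30},{"aperture": 0,"dx": -32.6,"dz": 80},{"aperture": 0,"dx": -32.6,"dz": 125},{"aperture": 0,"dx": -32.6,"dz": 145},{"aperture": 0,"dx": -32.6,"dz": 153}]' 20|egrep "pos|force:"
python3 steer.py '[{"aperture": 0},{"aperture": 0}]' |egrep "pos|force:"
python3 steer.py '[{"aperture": 0,"dx": 3,"dz": 1.4},{"aperture": 0,"dx": 6,"dz": 2.8},{"aperture": 0,"dx": 9,"dz": 4.2},{"aperture": 0,"dx": 12,"dz": 5.6},{"aperture": 0,"dx": 16,"dz": 7.5}]' |egrep "pos|force:"
python3 steer.py '[{"aperture": 0,"dx": 3,"dz": 1.4},{"aperture": 0,"dx": 6,"dz": 2.8},{"aperture": 0,"dx": 9,"dz": 4.2},{"aperture": 0,"dx": 12,"dz": 5.6},{"aperture": 0,"dx": 16,"dz": 7.5}]' |egrep "pos|force:"
python3 -c "
from h import *
to(push(174),-.22+np.pi)"
```

```text
ee_pos: [684.0, 195.0, 175.2]
force: [0.5, -0.3, -0.4]
grasp_force: 0.0
ee_pos: [684.8, 195.2, 177.8]
force: [-1.0, 0.4, 0.0]
grasp_force: 0.0
ee_pos: [668.4, 198.5, 168.4]
force: [0.3, -1.1, -0.3]
grasp_force: 0.1
ee_pos: [652.8, 202.0, 160.9]
force: [0.9, 0.4, 0.5]
grasp_force: 0.0
t 36.7 shift [28.1 -0.1 14.1] turn 0.00016340560817074135 yaw 2.9217560591979637 q6 -1.1190090852444632 F [0.9 0.4 0.5]
```

```bash

python3 steer.py '[{"aperture": 0,"dx": 3,"dz": 1.6},{"aperture": 0,"dx": 6,"dz": 3.2},{"aperture": 0,"dx": 9,"dz": 4.7},{"aperture": 0,"dx": 12,"dz": 6.2},{"aperture": 0,"dx": 15,"dz": 7.6}]' |egrep "pos|force:"
python3 steer.py '[{"aperture": 0,"dx": 3,"dz": 1.4},{"aperture": 0,"dx": 6,"dz": 2.8},{"aperture": 0,"dx": 8,"dz": 3.7},{"aperture": 0,"dx": 8,"dz": 3.7}]' |egrep "pos|force:"
python3 steer.py '[{"aperture": 0,"dx": 2,"dz": 0.9},{"aperture": 0,"dx": 3,"dz": 1.4},{"aperture": 0,"dx": 3,"dz": 1.4}]' |egrep "pos|force:"
python3 -c "
from h import *
to(push(174),-.22+np.pi)"
```

```text
ee_pos: [638.1, 205.3, 153.3]
force: [0.2, -0.5, 0.4]
grasp_force: 0.1
ee_pos: [630.4, 207.0, 149.6]
force: [-0.2, -0.3, 0.2]
grasp_force: 0.0
ee_pos: [627.5, 207.6, 148.3]
force: [-0.2, 0.5, -0.4]
grasp_force: 0.0
t 38.2 shift [ 2.2 -0.1  1.5] turn 0.00020504783481056776 yaw 2.9217977014246035 q6 -1.1019146651562068 F [-0.2  0.5 -0.4]
```

```bash

python3 steer.py '[{"aperture": 0,"dx": 1,"dz": 0.6},{"aperture": 0,"dx": 2,"dz": 1.2},{"aperture": 0,"dx": 2,"dz": 1.2}]' |egrep "pos|force:"
python3 steer.py '[{"aperture": 0,"dx": 1,"dz": 0.5},{"aperture": 0,"dx": 2,"dz": 0.9},{"aperture": 0,"dx": 2,"dz": 0.9}]' |egrep "pos|force:"
python3 steer.py '[{"aperture": 0,"dx": 1,"dz": 0.5},{"aperture": 0,"dx": 2,"dz": 0.9},{"aperture": 0,"dx": 2,"dz": 0.9}]' |egrep "pos|force:"
```

```text
ee_pos: [625.6, 208.0, 147.1]
force: [0.2, 0.1, -0.6]
grasp_force: 0.0
ee_pos: [624.4, 208.4, 146.8]
force: [5.4, -2.0, 2.5]
grasp_force: 2.9
ee_pos: [624.0, 208.8, 147.0]
force: [10.9, -3.1, 6.4]
grasp_force: 6.2
```

```bash

python3 steer.py '[{"aperture": 0,"dx": -5,"dz": -3},{"aperture": 0,"dx": -12,"dz": -15},{"aperture": 0,"dx": -20,"dz": -60},{"aperture": 0,"dx": -25,"dz": -115},{"aperture": 0,"dx": -25,"dz": -170}]' |egrep "pos|force:"
python3 steer.py '[{"aperture": 0,"dx": -60,"dz": -10},{"aperture": 0,"dx": -60,"dz": -10},{"aperture": 0,"dx": -60,"dz": -10}]' |egrep "pos|force:"
python3 -c "
from h import *
bands('a4')" | egrep -v "at 1[56]"
```

```text
ee_pos: [646.0, 203.3, 317.3]
force: [-0.0, 0.1, 0.2]
grasp_force: 0.0
ee_pos: [704.2, 190.4, 324.6]
force: [-0.7, 0.0, 0.5]
grasp_force: 0.0
orange at 129 y -6 8
orange at 130 y -6 9
orange at 131 y -6 9
orange at 132 y -6 9
orange at 133 y -6 8
orange at 134 y -5 8
orange at 170 y -10 10
orange at 171 y -9 10
```

```bash
python3 - <<'E'
from h import *
from rig import arm
te=lambda x,y,z:T([622.4,208.7,-.22],(-160+cc*x-ss*z,y,36+ss*x+cc*z))
f=arm.camera("scene")["frame"];h=cv2.cvtColor(f,cv2.COLOR_RGB2HSV)
for n,im,P in(("w",cv2.cvtColor(cv2.imread("pics/a4.png"),cv2.COLOR_BGR2HSV),lambda p:wproj("a4",p)),("s",h,lambda p:proj("scene",p))):
    print(n,[(x,*[int(k) for k in im[tuple(np.round(P(te(x,0,18))[0][::-1]).astype(int))]]) for x in range(2,178,4)])
g=arm.camera("side")["frame"].astype(int);g0=C["side"]["frame"].astype(int)
print("lid region diff",abs(g-g0)[240:270,275:330].mean())
s=arm.observe();print(s["time_s"],s["force"])
E
```

```text
w [(2, 0, 0, 39), (6, 30, 18, 42), (10, 90, 6, 40), (14, 90, 13, 40), (18, 60, 6, 44), (22, 105, 12, 44), (26, 90, 6, 45), (30, 45, 12, 42), (34, 150, 6, 42), (38, 17, 90, 108), (42, 17, 104, 142), (46, 17, 98, 136), (50, 17, 107, 131), (54, 17, 103, 104), (58, 45, 64, 16), (62, 17, 114, 74), (66, 17, 116, 132), (70, 17, 115, 131), (74, 18, 109, 35), (78, 135, 170, 3), (82, 150, 36, 7), (86, 100, 128, 6), (90, 120, 21, 12), (94, 60, 64, 8), (98, 105, 46, 11), (102, 0, 182, 7), (106, 95, 11, 137), (110, 165, 64, 16), (114, 160, 51, 15), (118, 60, 21, 12), (122, 150, 3, 83), (126, 135, 12, 43), (130, 11, 197, 172), (134, 11, 185, 99), (138, 116, 112, 16), (142, 60, 18, 43), (146, 99, 11, 168), (150, 97, 14, 166), (154, 11, 13, 157), (158, 10, 211, 163), (162, 10, 202, 169), (166, 178, 114, 29), (170, 40, 40, 19), (174, 113, 68, 15)]
s [(2, 61, 35, 161), (6, 167, 13, 139), (10, 9, 128, 135), (14, 12, 165, 243), (18, 11, 154, 180), (22, 177, 33, 69), (26, 150, 5, 167), (30, 120, 5, 234), (34, 126, 5, 235), (38, 128, 4, 234), (42, 120, 4, 234), (46, 126, 6, 224), (50, 174, 12, 108), (54, 10, 50, 77), (58, 174, 10, 122), (62, 173, 7, 145), (66, 8, 47, 87), (70, 11, 162, 215), (74, 13, 163, 244), (78, 10, 117, 118), (82, 0, 21, 73), (86, 126, 6, 219), (90, 128, 4, 234), (94, 120, 4, 237), (98, 120, 4, 236), (102, 120, 4, 235), (106, 130, 8, 190), (110, 8, 29, 70), (114, 5, 18, 85), (118, 171, 12, 149), (122, 163, 13, 137), (126, 8, 88, 93), (130, 13, 168, 242), (134, 11, 155, 187), (138, 12, 37, 69), (142, 125, 8, 200), (146, 120, 4, 237), (150, 120, 4, 235), (154, 120, 4, 237), (158, 3, 12, 227), (162, 10, 144, 236), (166, 11, 176, 236), (170, 9, 148, 222), (174, 163, 8, 211)]
lid region diff 58.56727272727273
40.475 [ 1.09592176  0.16039727 -0.4627112 ]
```

Scene view: the orange bands sit at about 14.5, 73 and 131 mm. That is the correct 58 mm pitch with no gaps, and the lid is open. I'll hand it in.

```bash
python3 -c "
from rig import arm
print(arm.finish_job())"
```

```text
the job is handed in; nothing more can be done
None
```

The job is handed in: the lid sprang open and stays open, and all three sensors lie end to end in the tube, connector end down (measured 58 mm pitch); nothing was dropped, and the arm's planned path kept clear of the other bench items, though I did not re-measure them at the end.

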